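# Find the concealed catch of the bench power unit and pop its battery door

### The arm

A 6-joint arm with a two-finger parallel gripper is mounted at the origin on the work surface. World frame = base frame: x ahead of the robot, y to its left, z up, the work surface at z = 0. Lengths are in m, angles in degrees, forces in N, time in s.
With the tool pointing down it reaches from about 0.4 to 0.925 m from the base axis. Payload 12.5 kg.
Tool frame: the origin (TCP) lies at the centre of the arm's flange, where the gripper is bolted on; the fingertips stand 190 mm ahead of it and the grasp point (between the pads) lies 171 mm ahead of it; z points along the fingers, x is the direction in which the jaws open and shut, and the axes are right-handed (so a half turn about z gives the same grasp; the last joint's range is limited). The gripper opens to 95 mm and grips with 3 to 60 N. Pads are 20 mm wide; open, the fingers measure 119 mm over their backs; the gripper's body (75 mm by 180 mm) begins 59 mm behind the grasp point.
Start: joints at [-6.05, 28.126, 89.318, -0, 62.55, -6.05], TCP at [0.625, 0, 0.405] pointing down, gripper open.
Joint ranges: [-177.58, 177.58], [-47.91, 125.51], [2.72, 160], [-65.01, 245.01], [3.68, 167.84], [-153.87, 153.87]. Speed limits (degrees/s): [127.2, 127.2, 159.86, 180, 180, 180].

### API

Orientations are given as [roll, pitch, yaw] about the fixed x, y, z axes, in that order (R = Rz(yaw) Ry(pitch) Rx(roll)).
In Python, from cell import manip, vision, ticket gives the robot as it stands.
- The arm moves only by the tool apply_moves, never from a script. Its argument "increments" is a list of rows, each a list of 3 entries, a list of its own where there are three numbers: the shift along the tool's x, y, z normalised to -1 to 1, where 1 is 0.08 m, then the turn, a rotation vector about the tool's x, y, z normalised to -1 to 1, where 1 is 0.5 rad, then the opening, from 0 (shut) to 1 (fully open). A call has 1 to 5 rows; each row is the pose to reach, as a shift and turn from the pose commanded when the call began, along the tool's axes at that moment; what a row does not reach only later rows make up. A row lasts 1/8 s, in which the tool goes at most 62.5 mm and 10.7 degrees, less where a joint would pass 70% of its speed; a pose out of reach is approached as far as the arm can. A call with a number of a shift or a turn outside -1 to 1 is refused whole. A call with a gripper value outside its range is refused whole. The fingers move at their own pace and stop on an object; the grip force is fixed at half the most. Time passes only in rows, so rows that repeat a pose let the fingers close. It gives the time, the measured TCP pose, the force and the opening at its end, in the units of the state.
- manip.read_state(): the state, without advancing time (a new reading comes with each control period).
- vision.get_image(name): name is "scene" or "side" or "wrist"; returns a dict with "color" (400x640x3 uint8, red, green, blue), "z_map" (400x640 float32, m along the optical axis (not along the pixel's ray), 0 where there is no reading), "K" (3x3 intrinsics, pixels), "k1" (the pictures are not rectified: a ray, as slopes to the right and down, at radius r is drawn at 1 + k1 r^2 times it, then the intrinsics apply), "R" (3x3) and "t" (3): a world point X has camera coordinates R X + t. Camera axes: x right, y down, z forward; pixel columns grow to the right and rows downward; lengths in m; the calibration is good to about 2 mm. A picture is of the moment at which its call begins.
- ticket.hand_in(): hands the job in, once; it reports no verdict.
The state is a dict: "time": time; "joints": joint angles; "joint_vel": joint speeds; "joint_torque": joint torques, N m; "ee_pos": TCP position; "tool_rot": TCP orientation; "contact_force": force on the tool from outside, world axes, zero at the start; "moment": the same for the moment, N m; "grip_width": finger opening in m.
Only numpy, scipy, OpenCV 4.12 (cv2) and the standard library are available. Lean on these libraries where they do the work, as an engineer would, in place of code of your own. Each camera call takes 0.05 s, during which the arm holds its last target. There are 200 camera calls.

### The job

The grey power unit on the packing bench has six identical flush plates in its top cover, and one of them is the concealed catch of its battery door. Feel over the plates with a closed fingertip for the one that gives, and press it fully home so that the battery door pops up and stays ajar. Open the door only by the catch, never touching the door itself, and leave the loose things on the unit and the bench where they are.

Things in the scene. Friction and masses are not known exactly. Their poses are not given: they have to be found in the camera images.
- power_unit: Bench power unit: grey steel box, 300 (its x) x 420 (its y) x 110 mm high, fixed, level, turned up to 17 deg either way. Origin: centre of its underside; x away from the robot, y to the robot's left, z up. In the flat cover, 110 mm above the bench: six identical square plates, two rows of three, on the right (-y) and nearer the robot; the battery door on the left (+y).
- cover_centre (a point): Centre of the cover's top face. Loose on the cover: a tape roll and a knife behind the plates (80 mm or more beyond the far row's centres), and a battery, 16 mm high, at the front edge between the middle and left plates, about 47 mm nearer the robot than the near row's centres.
- door: Battery door: grey plate 236 (x) x 118 (y) x 6 mm, flush when shut. Origin: middle of its hinge line, along the unit's x, 80 mm left of its centre, at cover height; y points left over the door; z its normal, vertical when shut. Linked to the catch, it rises with it (left edge up, away from the plates) to 0.45 rad, below 60 mm over the cover. Not to be touched.
- catch (a joint): How far the concealed catch is pressed in (m): 0 out, 0.007 fully home. It is one of the six plates, a different one each run; only touch tells it from the other five, which are rigid. It slides straight down, gives way at about 3 N (slightly more when pushed fast; 9 N is plenty to bring it home), and stays where it is left: no spring-back.
- place1 (a point): Centre of the top face of the near right plate at the start: x -85, y -150, z 108 mm in the unit's frame (fixed to the unit; does not sink with the catch). Plates are 47 mm square, sides along the unit's, in 50 mm square openings, 2 mm below the cover's face. Any of the six may be the catch.
- place2 (a point): Centre of the top face of the near middle plate at the start: x -85, y -70, z 108 mm in the unit's frame (fixed to the unit; does not sink with the catch). Plates are 47 mm square, sides along the unit's, in 50 mm square openings, 2 mm below the cover's face. Any of the six may be the catch.
- place3 (a point): Centre of the top face of the near left plate at the start: x -85, y 10, z 108 mm in the unit's frame (fixed to the unit; does not sink with the catch). Plates are 47 mm square, sides along the unit's, in 50 mm square openings, 2 mm below the cover's face. Any of the six may be the catch.
- place4 (a point): Centre of the top face of the far right plate at the start: x 0, y -150, z 108 mm in the unit's frame (fixed to the unit; does not sink with the catch). Plates are 47 mm square, sides along the unit's, in 50 mm square openings, 2 mm below the cover's face. Any of the six may be the catch.
- place5 (a point): Centre of the top face of the far middle plate at the start: x 0, y -70, z 108 mm in the unit's frame (fixed to the unit; does not sink with the catch). Plates are 47 mm square, sides along the unit's, in 50 mm square openings, 2 mm below the cover's face. Any of the six may be the catch.
- place6 (a point): Centre of the top face of the far left plate at the start: x 0, y 10, z 108 mm in the unit's frame (fixed to the unit; does not sink with the catch). Plates are 47 mm square, sides along the unit's, in 50 mm square openings, 2 mm below the cover's face. Any of the six may be the catch.
- tape_roll: Bystander, leave where it is. Loose cardboard tape ring, 84 mm across, 48 mm high, upright axis, on the cover behind the plates. Origin: centre of its underside.
- box_knife: Bystander, leave where it is. Loose closed box knife, 20 x 120 x 12 mm, on the cover behind the plates. Origin: centre of its underside.
- spare_battery: Bystander, leave where it is. Loose small black battery, 20 x 34 x 16 mm, on the cover's front edge. Origin: centre of its underside.
- carton: Bystander, leave where it is. Loose cardboard carton, 150 x 110 x 90 mm, on the bench to the right. Origin: centre of its underside.
- code_reader: Bystander, leave where it is. Loose handheld scanner lying on the bench to the right, 40 mm high, about 100 x 150 mm. Origin: centre of its underside, near enough.
- mug: Bystander, leave where it is. Loose white mug, 80 mm across, 90 mm high, on the bench to the left. Origin: centre of its underside.
- spray_can: Bystander, leave where it is. Loose metal can, 60 mm across, 150 mm high, on the bench to the left. Origin: centre of its underside.

How it is judged:
By the outcome, as a careful person would: the job done as asked, in the order asked, and still so for the second after the job is handed in, with the robot touching nothing.
It also fails if it takes over 48 s, if anything falls off the work surface, if the arm or the gripper's body presses on something with over 40 N, if the wrist force passes 120 N, or if a joint passes its speed limit or range.

## Working session

There is one attempt and no reset: what is moved stays moved. The work goes in short steps, Python scripts to look and compute and a tool call to move; the robot and the scene stay as the last step left them, time stands still between calls to the robot, and variables do not carry over. Pictures are saved under pics/ and viewed, about 8 in all and at most 12, crops included, and the job is handed in when it is done.

Besides the shell and the picture viewer there is one more tool, called after "Emit:" as name(argument=value, ...) on one line, values as JSON. apply_moves: Moves the arm, as the interface text tells. Scaled input: -1 to 1 covers 0.08 m each way for a shift and 0.5 rad each way for a turn. Its arguments: {"type":"object","properties":{"increments":{"type":"array","items":{"type":"array"}}},"required":["increments"]}

```bash
mkdir -p pics
cat > h.py <<'E'
import numpy as np, cv2
from cell import manip, vision, ticket
def pts(im):
    K=im["K"];h,w=im["z_map"].shape
    u,v=np.meshgrid(np.arange(w),np.arange(h))
    d=np.array([im["k1"],0,0,0,0.])
    n=cv2.undistortPoints(np.stack([u,v],-1).reshape(-1,1,2).astype(float),K,d).reshape(h,w,2)
    z=im["z_map"][...,None]
    return (np.concatenate([n*z,z],-1)-im["t"])@im["R"]
def save(im,name): cv2.imwrite("pics/"+name,cv2.cvtColor(im["color"],cv2.COLOR_RGB2BGR))
E
python3 - <<'E'
from h import *
print(manip.read_state())
for n in("scene","wrist"):
    im=vision.get_image(n); save(im,n+"1.png"); np.save(n+"1.npy",im,allow_pickle=True)
    P=pts(im); m=(im["z_map"]>0)&(abs(P[...,2]-.11)<.004)
    print(n,m.sum(),-im["R"].T@im["t"])
    if m.sum()>500:
        q=P[m][:,:2].astype(np.float32); print(cv2.minAreaRect(q),np.median(P[m][:,2]),q.min(0),q.max(0))
E
```

```text
{'time': 0.0, 'joints': array([-6.05156732e+00,  2.81629523e+01,  8.93476749e+01, -3.22180670e-04,
        6.25489783e+01, -6.05094122e+00]), 'joint_vel': array([ 0.02936217,  0.04291696, -0.11443738, -0.05393238, -0.05314284,
        0.13576904]), 'joint_torque': array([-9.52334158e-04, -6.12640929e+01, -2.58175153e+01,  6.92750537e-02,
        4.83079045e-02, -1.38641695e-05]), 'ee_pos': array([6.24975123e-01, 1.25911462e-05, 4.04189330e-01]), 'tool_rot': array([-1.79994001e+02,  5.93035209e-02, -4.74319082e-04]), 'contact_force': array([-0.308619  , -0.6979064 , -0.18665743]), 'moment': array([ 0.05517898, -0.02885773,  0.01212024]), 'grip_width': 0.09485893651006316}
scene 6924 [ 1.94834781 -0.20199931  1.02841846]
((-0.30104172229766846, 0.5156629085540771), (2.691859006881714, 4.052910327911377), 7.7966532707214355) 0.11023577312029509 [-1.9066163 -1.6385483] [1.0688753 2.3461785]
wrist 90538 [0.62521149 0.07298153 0.38500678]
((0.5857149958610535, 0.01428079605102539), (0.3535819351673126, 0.30215322971343994), 78.58136749267578) 0.11076299949530673 [ 0.41934478 -0.15076801] [0.76841235 0.15835726]
```

View pics/scene1.png

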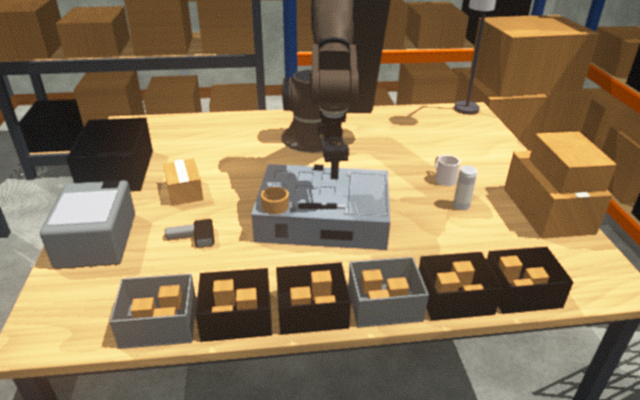

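View pics/wrist1.png

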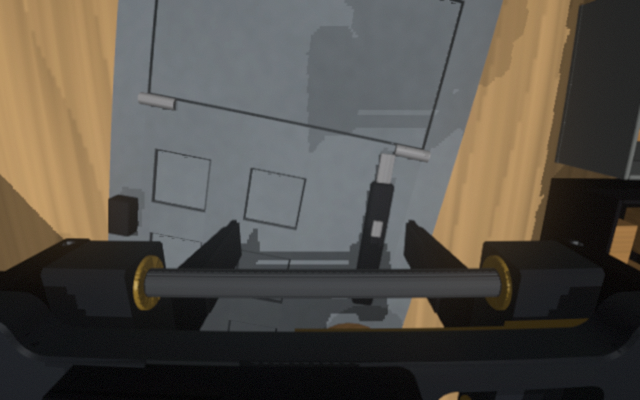

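The wrist view looks down at the unit, with image up = world +y and image right = +x. The near-left plate is at about (182,180), the far-left plate at (275,198), and the door's hinge corners at about (149,95) and (424,150). The battery is at (123,215) and the knife at (375,225). The unit is turned about -10°.

Run:
```python
from h import *
im=np.load("wrist1.npy",allow_pickle=True).item(); P=pts(im)
c=-im["R"].T@im["t"]
def ray(u,v,z=.11):
    n=cv2.undistortPoints(np.array([[[u,v]]],float),im["K"],np.array([im["k1"],0,0,0,0.])).ravel()
    d=im["R"].T@np.array([*n,1]); return (c+d*(z-c[2])/d[2])[:2]
px=[(155,150),(210,157),(207,211),(153,205),(250,168),(306,178),(298,229),(244,219),(149,95),(424,150)]
mod=[(-110,35),(-60,35),(-60,-15),(-110,-15),(-25,35),(25,35),(25,-15),(-25,-15)]
# image: right=+x, up=+y
mod+=[(-118,80),(118,80)]
mod=np.array(mod)/1000.; W=np.array([ray(*p) for p in px])
mc,wc=mod[:8].mean(0),W[:8].mean(0)
A=(mod[:8]-mc).T@(W[:8]-wc); yaw=np.arctan2(A[0,1]-A[1,0],A[0,0]+A[1,1])
def T(y,mc,wc):
    R=np.array([[np.cos(y),-np.sin(y)],[np.sin(y),np.cos(y)]]); return R,wc-R@mc
R,t=T(yaw,mc,wc); print("plates: yaw",np.degrees(yaw),t); print(((mod@R.T+t)-W)*1000)
d=W[9]-W[8]; print("hinge yaw",np.degrees(np.arctan2(d[1],d[0])),np.linalg.norm(d))
print("scale",np.linalg.norm(W[4:8].mean(0)-W[:4].mean(0)))
# left/right cover edges by z mask
m=(im["z_map"]>0)&(abs(P[...,2]-.11)<.006)
v=np.arange(5,140,5)
L=np.array([P[r][m[r]][0] if 0 else P[r,np.where(m[r])[0].min()] for r in v])
print("near edge fit",np.degrees(np.arctan(np.polyfit(L[:,1],L[:,0],1)[0])),((L[:,:2]-t)@R)[::6])
for i,(x,y) in enumerate([(-85,-150),(-85,-70),(-85,10),(0,-150),(0,-70),(0,10)]): print(i+1,R@[x/1e3,y/1e3]+t)
```

```text
plates: yaw -10.372387211599321 [ 0.58019693 -0.01632942]
[[ 0.08057425  0.17097969]
 [ 0.73629528 -2.37710339]
 [-0.88293192 -1.77634178]
 [-0.0844458   1.54586732]
 [ 0.44447469  1.19676328]
 [ 0.38879559  1.25113598]
 [-0.53291801  0.37236552]
 [-0.14984408 -0.38366662]
 [-0.39690647 -0.66906976]
 [-2.96525875  3.79653026]]
hinge yaw -11.313195226042387 0.2393626587151648
scale 0.08515394926510358
near edge fit 11.800689434512527 [[-0.14712688  0.14675167]
 [-0.14845581  0.1237098 ]
 [-0.14908397  0.10016741]
 [-0.14791946  0.07576324]
 [-0.1491699   0.05011904]]
1 [ 0.4695792  -0.14857434]
2 [ 0.48398281 -0.06988167]
3 [0.49838642 0.00881099]
4 [ 0.55319016 -0.16387818]
5 [ 0.56759377 -0.08518551]
6 [ 0.58199738 -0.00649284]
```

Emit:
apply_moves(increments=[[[-0.54,0.09,0.4],[0,0,0],0],[[-0.54,0.09,1.0],[0,0,0],0],[[-0.54,0.09,1.0],[0,0,0],0],[[-0.54,0.09,1.0],[0,0,0],0],[[-0.54,0.09,1.0],[0,0,0],0]])

```text
time: 0.72
ee_pos: [0.5823, -0.0071, 0.3263]
tool_rot: [180.0, -0.1, 0.0]
contact_force: [-0.2, -0.5, -1.4]
grip_width: 0.0504
```

Emit:
apply_moves(increments=[[[0,0,0.1],[0,0,0],0],[[0,0,0.15],[0,0,0],0],[[0,0,0.15],[0,0,0],0],[[0,0,0.15],[0,0,0],0],[[0,0,0.15],[0,0,0],0]])

```text
time: 1.35
ee_pos: [0.5818, -0.0072, 0.3129]
tool_rot: [180.0, -0.0, 0.0]
contact_force: [0.0, -0.5, -0.5]
grip_width: 0.0024
```

Run:
```python
from h import *
im=vision.get_image("wrist"); save(im,"w2.png"); np.save("w2.npy",im,allow_pickle=True)
s=manip.read_state(); print(s["ee_pos"],s["grip_width"],s["contact_force"])
```

```text
[ 0.58184195 -0.00717632  0.31287964] 0.0007468074074231037 [-0.11308038  0.6823262   0.31548421]
```

View pics/w2.png

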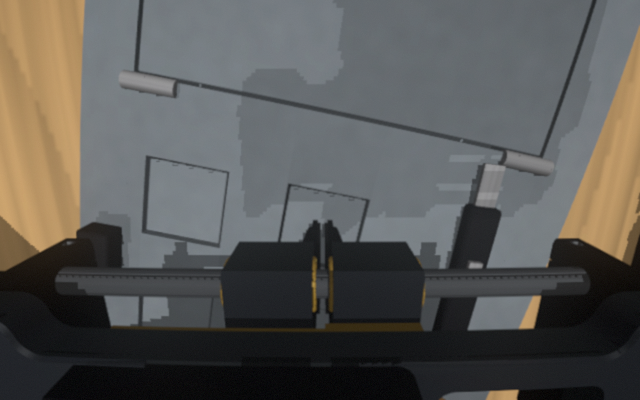

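The closed fingertip at (322,235) stands over the far-left plate, which spans columns 285–370. This agrees with the measured position, so I'm going down slowly.

Emit:
apply_moves(increments=[[[0,0,0.1],[0,0,0],0],[[0,0,0.15],[0,0,0],0],[[0,0,0.18],[0,0,0],0],[[0,0,0.2],[0,0,0],0],[[0,0,0.205],[0,0,0],0]])

```text
time: 2.02
ee_pos: [0.5815, -0.0071, 0.2983]
tool_rot: [180.0, -0.0, 0.0]
contact_force: [-8.9, -0.0, 27.0]
grip_width: 0.0002
```

Far left is rigid: 27 N at tip height 108.3 mm, the plate's own height. Next is far middle.

Emit:
apply_moves(increments=[[[0,0,-0.2],[0,0,0],0],[[-0.1,0.5,-0.2],[0,0,0],0],[[-0.19,0.98,-0.2],[0,0,0],0],[[-0.19,0.98,-0.2],[0,0,0],0],[[-0.19,0.98,-0.1],[0,0,0],0]])

```text
time: 2.65
ee_pos: [0.5668, -0.0853, 0.3046]
tool_rot: [180.0, -0.1, -0.0]
contact_force: [-0.5, 0.5, -0.4]
grip_width: 0.0001
```

Emit:
apply_moves(increments=[[[0,0,0.05],[0,0,0],0],[[0,0,0.075],[0,0,0],0],[[0,0,0.085],[0,0,0],0],[[0,0,0.09],[0,0,0],0],[[0,0,0.09],[0,0,0],0]])

```text
time: 3.28
ee_pos: [0.5665, -0.0847, 0.2984]
tool_rot: [-180.0, -0.0, 0.1]
contact_force: [-6.1, 3.1, 16.2]
grip_width: 0.0006
```

Far middle is rigid (16 N). Next is near middle, (-0.0834, +0.0165) away.

Emit:
apply_moves(increments=[[[0,0,-0.2],[0,0,0],0],[[-0.5,-0.1,-0.2],[0,0,0],0],[[-1.0,-0.2,-0.2],[0,0,0],0],[[-1.0,-0.2,-0.2],[0,0,0],0],[[-1.0,-0.2,-0.09],[0,0,0],0]])

```text
time: 3.9
ee_pos: [0.4875, -0.0696, 0.305]
tool_rot: [180.0, -0.2, 0.0]
contact_force: [-0.0, 0.3, -0.2]
grip_width: 0.0004
```

Emit:
apply_moves(increments=[[[-0.04,0,0.05],[0,0,0],0],[[-0.04,0,0.075],[0,0,0],0],[[-0.04,0,0.085],[0,0,0],0],[[-0.04,0,0.09],[0,0,0],0],[[-0.04,0,0.09],[0,0,0],0]])

```text
time: 4.53
ee_pos: [0.4834, -0.0696, 0.2983]
tool_rot: [180.0, -0.0, 0.0]
contact_force: [-8.3, 1.9, 24.2]
grip_width: 0.0001
```

Near middle is rigid too (24 N). Next is near left, (+0.0155, +0.0785) away.

Emit:
apply_moves(increments=[[[0,0,-0.3],[0,0,0],0],[[0.1,-0.5,-0.3],[0,0,0],0],[[0.19,-0.98,-0.3],[0,0,0],0],[[0.19,-0.98,-0.2],[0,0,0],0],[[0.19,-0.98,-0.09],[0,0,0],0]])

```text
time: 5.15
ee_pos: [0.4987, 0.0086, 0.3036]
tool_rot: [180.0, 0.0, 0.0]
contact_force: [-1.0, -0.3, 0.4]
grip_width: 0.0006
```

Emit:
apply_moves(increments=[[[0,0,0.05],[0,0,0],0],[[0,0,0.07],[0,0,0],0],[[0,0,0.08],[0,0,0],0],[[0,0,0.085],[0,0,0],0],[[0,0,0.085],[0,0,0],0]])

```text
time: 5.78
ee_pos: [0.4984, 0.0082, 0.2984]
tool_rot: [180.0, -0.0, -0.0]
contact_force: [-4.3, -3.1, 10.7]
grip_width: 0.0005
```

Near left is rigid (10.7 N, no give). Next is near right.

Emit:
apply_moves(increments=[[[0,0,-0.3],[0,0,0],0],[[-0.1,0.5,-0.3],[0,0,0],0],[[-0.19,0.98,-0.3],[0,0,0],0]])

```text
time: 6.15
ee_pos: [0.4831, -0.0707, 0.322]
tool_rot: [180.0, -0.1, 0.0]
contact_force: [-0.8, 0.1, -0.1]
grip_width: 0.0005
```

Emit:
apply_moves(increments=[[[-0.1,0.5,0],[0,0,0],0],[[-0.19,0.98,0],[0,0,0],0],[[-0.19,0.98,0.1],[0,0,0],0],[[-0.19,0.98,0.22],[0,0,0],0]])

```text
time: 6.65
ee_pos: [0.468, -0.148, 0.3035]
tool_rot: [-180.0, -0.0, -0.1]
contact_force: [-0.3, 0.8, -0.7]
grip_width: 0.0005
```

Emit:
apply_moves(increments=[[[0,0,0.05],[0,0,0],0],[[0,0,0.07],[0,0,0],0],[[0,0,0.08],[0,0,0],0],[[0,0,0.085],[0,0,0],0],[[0,0,0.085],[0,0,0],0]])

```text
time: 7.28
ee_pos: [0.4681, -0.1471, 0.2983]
tool_rot: [180.0, -0.0, 0.1]
contact_force: [-6.8, 3.3, 18.8]
grip_width: 0.0005
```

Near right is rigid (18.8 N), so far right should be the catch. I'll still feel it before pressing.

Emit:
apply_moves(increments=[[[0,0,-0.2],[0,0,0],0],[[0.5,0.1,-0.2],[0,0,0],0],[[1.0,0.2,-0.2],[0,0,0],0],[[1.0,0.2,-0.2],[0,0,0],0],[[1.0,0.2,-0.09],[0,0,0],0]])

```text
time: 7.9
ee_pos: [0.5478, -0.1633, 0.3041]
tool_rot: [-180.0, 0.0, 0.0]
contact_force: [-1.1, -0.1, 0.1]
grip_width: 0.0005
```

Emit:
apply_moves(increments=[[[0.03,0,0.05],[0,0,0],0],[[0.03,0,0.07],[0,0,0],0],[[0.03,0,0.08],[0,0,0],0],[[0.03,0,0.09],[0,0,0],0],[[0.03,0,0.09],[0,0,0],0]])

```text
time: 8.52
ee_pos: [0.5506, -0.164, 0.2972]
tool_rot: [180.0, -0.0, -0.0]
contact_force: [0.0, -0.8, -0.5]
grip_width: 0.0006
```

This plate gives: the tip is 1.1 mm below the others with hardly any force. I'm pressing it home.

Emit:
apply_moves(increments=[[[0,0,0.03],[0,0,0],0],[[0,0,0.05],[0,0,0],0],[[0,0,0.07],[0,0,0],0],[[0,0,0.085],[0,0,0],0],[[0,0,0.095],[0,0,0],0]])

```text
time: 9.15
ee_pos: [0.5506, -0.164, 0.2911]
tool_rot: [180.0, -0.1, 0.0]
contact_force: [-7.6, 1.5, 28.6]
grip_width: 0.0009
```

It bottomed out at 7.2 mm of travel with 28.6 N. I'm lifting straight off and checking the door.

Emit:
apply_moves(increments=[[[0,0,-0.1],[0,0,0],0],[[0,0,-0.5],[0,0,0],0],[[0,0,-1.0],[0,0,0],0],[[0,0,-1.0],[0,0,0],0],[[0,0,-1.0],[0,0,0],0]])

```text
time: 9.78
ee_pos: [0.5504, -0.1639, 0.3689]
tool_rot: [-180.0, 0.0, -0.0]
contact_force: [-0.3, 0.3, -1.6]
grip_width: 0.0007
```

Run:
```python
from h import *
im=vision.get_image("wrist"); im2=vision.get_image("scene")
o=np.vstack([im["color"][:,:],im2["color"][100:300]]); cv2.imwrite("pics/f.png",o[...,::-1])
print(manip.read_state()["ee_pos"])
P=pts(im); a=np.radians(-11.2); R=np.array([[np.cos(a),-np.sin(a)],[np.sin(a),np.cos(a)]])
t=np.array([.5402,.00116])-R@[-.0425,.01]
for nm,I in(("wrist",im),("scene",im2)):
    P=pts(I); Q=(P[...,:2]-t)@R; v=I["z_map"]>0
    for y in (.1,.12,.14,.16,.18,.19):
        k=v&(abs(Q[...,0])<.1)&(abs(Q[...,1]-y)<.006)&(P[...,2]>.08)&(P[...,2]<.2)
        if k.sum()>5: print(nm,y,k.sum(),np.round(np.median(P[k][:,2]),4), "expect",round(.11+(y-.08)*np.tan(.45),4))
```

```text
[ 0.55050381 -0.16395939  0.36835573]
scene 0.1 127 0.1201 expect 0.1197
scene 0.12 144 0.1299 expect 0.1293
scene 0.14 145 0.1385 expect 0.139
scene 0.16 142 0.148 expect 0.1486
scene 0.18 153 0.1578 expect 0.1583
scene 0.19 63 0.1608 expect 0.1631
```

View pics/f.png

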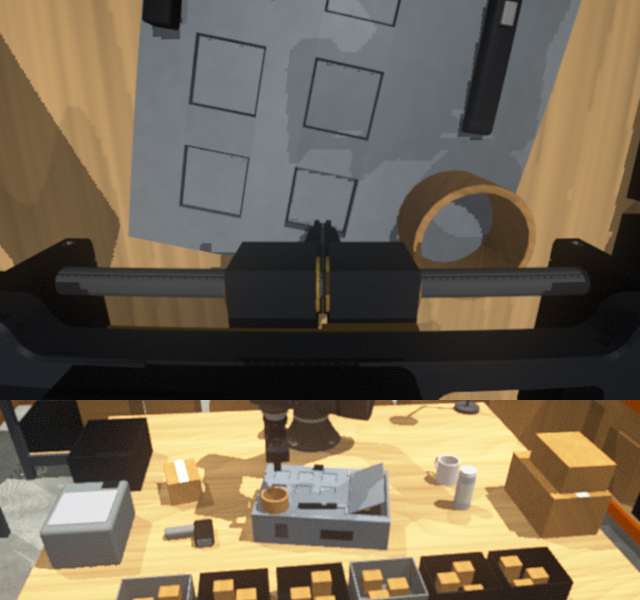

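The door stands ajar at (367,488) in the lower picture, and its height profile matches 0.45 rad. The tape roll, knife and battery are undisturbed, and the tool is clear of everything.

```bash
python3 -c "
from cell import ticket; print(ticket.hand_in())"
```

```text
the job is handed in; nothing more can be done
None
```

The far right plate (place4) is the catch. I pressed it fully home, and the battery door popped up and stayed ajar. I handed the job in at about 10 s on the robot's clock.

- **Feeling for the catch:** With the closed fingertip, the other five plates stayed rigid at plate height under 11–27 N. The far right plate gave way with almost no force.
- **Pressing it home:** It sank about 7 mm and stopped hard at 28.6 N, which is more than the 9 N needed. I then lifted straight off.
- **Last checks:** Depth readings across the door matched a 0.45 rad opening to within about 1 mm, or about 2 mm at its outer edge. I never moved the tool near the door. In the last images the loose things looked undisturbed; I judged that by eye and did not measure it. The tool was in free air, and no check failed or disagreed.

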